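Set a loaf bed for the next loaf size and hold its length stop

TASK

Set the loaf bed up for the next loaf size: first slide the side guide in until its pointer is on the red marker of its scale and leave it there, then squeeze the red lock button of the telescoping length stop and pull the stop out until its pointer is on the red marker of the long scale. Finish while holding it there, still and with the button squeezed, because the lock jumps to its nearest tooth when let go and I want to tighten the clamp screw first. Never drag the stop against its lock, and leave the coloured markers and the loaves, tin and scraper on the bench where they are.

Things in the scene. Friction and masses are not known exactly. Their poses are not given: they have to be found in the camera images.
- loaf_bed: Fixed stainless loaf bed, plate 430 x 165 mm, 45 mm high. Origin on the bench top near its middle; its x points away from the robot across the bed, its y along the bed to the robot's left. Place and yaw (up to 0.2 rad) differ. Fence with the white long scale (92 mm high) at x = -88 mm, telescoping arm outside it at x = -115; white short scale (58 mm high) at y = -192. Nothing on it exceeds 140 mm.
- stop_arm (a joint): Extension of the length stop, 0 (in) to 0.165 m, growing along the bed's +y; moving parts 0.6 kg. Slides with about 2 N when the button is squeezed; with the button out, a pin in a 10 mm rack on the fence holds it (1 mm play, 40 N). Starts locked, fully in. The stop plate at its end (top 129 mm high) crosses the bed, its near face 35 mm further along +y than the grip's centre.
- stop_grip (a point): Centre of the stop's upright black grip, 117 mm high: 36 mm thick across the bed (x), 34 mm long (y), from 82 to 136 mm high, free above. The red button stands 7 mm out of its far (+x) face. Take it from above, fingers closing along the bed's x, one pad on the button, one on the face behind it; fingertips above 98 mm (scale and markers, up to 96 mm, lie under the finger on the button side).
- lock_button (a joint): Travel of the red lock button into the grip (towards the bed's -x): 0 out (locked), stop at 0.006 m; sprung, about 10 N to start and 15 N fully in. The lock is free from 2.5 mm on; a 30 N grip drives it to its stop. When let go it springs out and locks in the nearest tooth gap.
- button_face (a point): Middle of the outer face of the red button, 22 mm (y) by 30 mm (z), 119 mm above the bench; faces the bed's +x.
- stop_pointer (a point): Tip of the black pointer of the length stop, 97 mm above the bench, just beyond the stop plate (59 mm further along +y than the grip centre), over the white long scale. Moves with the stop.
- stop_red_mark (a point): Middle of the top of the red marker clipped on the long scale: 8 mm wide along the scale, 20 mm across it, 96 mm above the bench. The pointer is on it when both have the same y in the bed's frame (they stay about 12 mm apart in x). Its place on the scale differs each time; it lies 65 to 145 mm beyond the stop's start.
- stop_green_mark (a point): The same for the green marker on the long scale (another loaf size, not for this job).
- side_guide (a joint): Travel of the side guide, 0 (widest, away from the fence) to 0.055 m, growing towards the fence (the bed's -x). Slides on two cross rods with about 3.5 N of friction and stays where it is left; 0.9 kg.
- guide_grip (a point): Centre of the black grip bar on top of the side guide: 22 mm thick (bed's x), 70 mm long (y), from 98 to 138 mm high; this point is 120 mm above the bench. Free all round from above; the guide's steel plate (top at 102 mm) stands under it.
- guide_pointer (a point): Tip of the black pointer at the right-hand end of the side guide (its -y end), 60 mm above the bench, over the white short scale. Moves with the guide.
- guide_red_mark (a point): Middle of the top of the red marker on the short scale: 8 mm wide along the scale (bed's x), 20 mm across it, 61 mm above the bench. The pointer is on it when both have the same x in the bed's frame (they stay about 16 mm apart in y). Its place differs each time, 18 to 50 mm from the guide's start, towards the fence.
- guide_green_mark (a point): The same for the green marker on the short scale (another loaf size).
- loaf_1: Brown loaf lying on the bench at the robot's left, 114 x 230 x 117 mm, about 0.8 kg, origin under its middle. To be left alone.
- loaf_2: The same on the right.
- tin: Empty black bread tin, open on top, 110 x 240 x 85 mm, origin under its middle, on the right nearer the robot. To be left alone.
- scraper: Bench scraper lying flat, steel blade 100 x 150 mm with a white round handle, 24 mm high, on the left nearer the robot. To be left alone.

How it is judged:
On the way, in this order (a step that is already met when the one before it is completed fails the run):
1. side guide's pointer on its red marker (x of guide_pointer in the frame of guide_red_mark between -0.004 and 0.004 m), for 0.2 s.
2. lock button squeezed in the grip (value of joint lock_button above 0.003 m and contact force between the fingers and stop_arm above 5 N), for 0.1 s.
3. stop drawn out to the red marker and held with the button squeezed (all of step 2 and y of stop_pointer in the frame of stop_red_mark between -0.004 and 0.004 m and velocity of joint stop_arm between -0.005 and 0.005 m/s), for 0.2 s.
At the end, for the whole second after the job is handed in: The length stop's pointer is within 4 mm of the middle of the red marker along the long scale, at rest (under 5 mm/s), the fingers are on the stop with more than 5 N and the lock button is in by more than 3 mm; the side guide's pointer is within 4 mm of the middle of its red marker (all of step 1 and all of step 3); the arm keeps its last pose, push and grip.
It fails at once if the length stop is dragged against its lock (moves faster than 30 mm/s with the button less than 1 mm in) (value of joint lock_button below 0.001 m and (velocity of joint stop_arm above 0.03 m/s or velocity of joint stop_arm below -0.03 m/s)).
It fails at once if a coloured marker is shifted more than 3 mm (distance of any of stop_red_mark, stop_green_mark, guide_red_mark, guide_green_mark from where it was at the start of the episode above 0.003 m).
It fails at once if a loaf, the tin or the scraper is moved more than 20 mm (distance of any of loaf_1, loaf_2, tin, scraper from where it was at the start of the episode above 0.02 m).
It also fails if it takes over 51 s, if anything falls off the work surface, if the arm or the gripper's body presses on something with over 40 N, if the wrist force passes 120 N, or if a joint passes its speed limit or range.

ROBOT

A 6-joint arm with a two-finger parallel gripper is mounted at the origin on the work surface. World frame = base frame: x ahead of the robot, y to its left, z up, the work surface at z = 0. Lengths are in m, angles in rad, forces in N, time in s.
With the tool pointing down it reaches from about 0.25 to 0.725 m from the base axis. Payload 4 kg.
Tool frame: the origin (TCP) lies midway between the tips of the shut fingers; the grasp point (between the pads) lies 19 mm behind it; z points along the fingers, y is the line along which they close (so a half turn about z gives the same grasp; the last joint's range is limited). The gripper opens to 85 mm and grips with 20 to 120 N. Pads are 22 mm wide; open, the fingers measure 114 mm over their backs; the gripper's body (76 mm by 85 mm) begins 54 mm behind the grasp point. The pads swing forward as they close: fully open they stand 13 mm farther back than shut.
Start: joints at [-1.28, 0.241, 0.005, 1.335, 0, 1.571], TCP at [0.143, -0.479, 0.231] pointing down, gripper open.
Joint ranges: [-2.72, 2.72], [-1.05, 1.87], [-1.09, 1.28], [-1.99, 2.15], [-1.42, 1.44], [-3.14, 3.14]. Speed limits (rad/s): [2.79, 2.79, 3.14, 3.14, 3.14, 3.14].

INTERFACE

Orientations are given as a unit quaternion [x, y, z, w].
In Python, from workcell import bot, camera, job_done gives the robot as it stands.
- The arm moves only by the tool carry_out, never from a script. Its argument "plan" is a list of rows, each an object of numbers: "dx", "dy", "dz": the shift along the tool's x, y, z in mm; "twist": the turn about the tool's z in degrees; "fingers": the closure, from -1 (fully open) to 1 (shut). In form: [{"dx": .., "dy": .., "dz": .., "twist": .., "fingers": ..}, ...]. A call has exactly 5 rows; each row is the pose to reach, as a shift and turn from the pose commanded when the call began, along the tool's axes at that moment; what a row does not reach only later rows make up. A row lasts 1/12 s, in which the tool goes at most 41.7 mm and 7.16 degrees, less where a joint would pass 70% of its speed; a pose out of reach is approached as far as the arm can. A call with a gripper value outside its range is refused whole. The fingers move at their own pace and stop on an object; the grip force is fixed at half the most. Time passes only in rows, so rows that repeat a pose let the fingers close, or fill a call up. It gives the time, the measured TCP pose, the force, the opening and the grip force at its end, in the units of the state.
- bot.get_obs(): the state, without advancing time (a new reading comes with each control period).
- camera(name): name is "scene" or "top" or "wrist"; returns a dict with "image" (480x640x3 uint8, red, green, blue), "intrinsics" (3x3 intrinsics, pixels), "eye" and "attitude" of the camera in the world. Camera axes: x right, y down, z forward; pixel columns grow to the right and rows downward; lengths in m; the calibration is good to about 2 mm. A picture is of the moment at which its call begins. There is no depth.
- job_done(): hands the job in; it is judged then, once.
The state is a dict: "clock": time; "joint_pos": joint angles; "joint_vel": joint speeds; "tau": joint torques, N m; "eef_pos": TCP position; "tool_rot": TCP orientation; "ft_force": force on the tool from outside, world axes, zero at the start; "ft_torque": the same for the moment, N m; "grip_width": finger opening in m; "grasp_force": force on a finger pad.
Only numpy, scipy, OpenCV 4.12 (cv2) and the standard library are available. Lean on these libraries where they do the work, as an engineer would, in place of code of your own. Each camera call takes 0.05 s, during which the arm holds its last target. There are 200 camera calls.

## Working session

There is one attempt and no reset: what is moved stays moved. The work goes in short steps, Python scripts to look and compute and a tool call to move; the robot and the scene stay as the last step left them, time stands still between calls to the robot, and variables do not carry over. Pictures are saved under pics/ and viewed, at most 10 in all, crops included, and the job is handed in when it is done.

Besides the shell and the picture viewer there is one more tool, called after "Emit:" as name([rows], argument=value, ...), one row to a line, values as JSON. carry_out: Moves the arm, as the interface text tells. Its arguments: {"type":"object","properties":{"plan":{"type":"array","items":{"type":"object","properties":{"dx":{"type":"number"},"dy":{"type":"number"},"dz":{"type":"number"},"twist":{"type":"number"},"fingers":{"type":"number"}}}}},"required":["plan"]}

```bash
mkdir -p pics; cat > h.py <<'E'
import numpy as np, cv2
from workcell import bot, camera, job_done
from scipy.spatial.transform import Rotation as R
def cam(name):
    c=camera(name); K=np.array(c["intrinsics"]); a=np.array(c["attitude"])
    c["R"]=a if a.shape==(3,3) else R.from_quat(a).as_matrix(); c["K"]=K; c["eye"]=np.array(c["eye"]); return c
def save(c,f): cv2.imwrite(f,c["image"][:,:,::-1])
def ray(c,uv): 
    d=c["R"]@np.linalg.solve(c["K"],[uv[0],uv[1],1.]); return d/np.linalg.norm(d)
def onz(c,uv,z):
    d=ray(c,uv); return c["eye"]+d*(z-c["eye"][2])/d[2]
def proj(c,p):
    q=c["K"]@(c["R"].T@(np.array(p)-c["eye"])); return q[:2]/q[2]
def tri(cs,uvs):
    A=0;b=0;ps=[]
    for c,uv in zip(cs,uvs):
        d=ray(c,uv);P=np.eye(3)-np.outer(d,d);A=A+P;b=b+P@c["eye"];ps.append((P,c["eye"]))
    x=np.linalg.solve(A,b); return x,max(np.linalg.norm(P@(x-e)) for P,e in ps)
def blobs(c,color,amin=15):
    h=cv2.cvtColor(c["image"],cv2.COLOR_RGB2HSV)
    if color=="red": m=cv2.inRange(h,(0,130,70),(8,255,255))|cv2.inRange(h,(172,130,70),(180,255,255))
    else: m=cv2.inRange(h,(45,100,50),(85,255,255))
    n,l,s,ce=cv2.connectedComponentsWithStats(m)
    return [(ce[i].round(1).tolist(),s[i].tolist()) for i in range(1,n) if s[i][4]>=amin]
E
python3 - <<'E'
from h import *
for n in ["scene","top"]:
    c=cam(n); save(c,f"pics/{n}0.png"); print(n,c["eye"],np.array(c["attitude"]).round(3).tolist(),c["K"].tolist())
    for k in("red","green"): print(k,blobs(c,k))
o=bot.get_obs(); print(o)
E
```

```text
scene [ 1.12073062 -0.69215091  1.10258753] [0.872, 0.334, -0.137, -0.332] [[463.5364579405505, 0.0, 319.31746927890066], [0.0, 463.5364579405505, 236.27511660107334], [0.0, 0.0, 1.0]]
red [([370.5, 218.9], [368, 217, 6, 5, 15]), ([333.8, 227.2], [331, 225, 7, 5, 20]), ([310.9, 304.6], [308, 302, 7, 6, 17])]
green [([365.6, 222.7], [363, 221, 6, 5, 17]), ([314.9, 308.5], [312, 306, 7, 6, 21])]
top [ 0.36790623 -0.00250552  1.68471983] [0.713, -0.7, 0.029, -0.022] [[530.618583913606, 0.0, 312.3663929755912], [0.0, 530.618583913606, 243.7563366852142], [0.0, 0.0, 1.0]]
red [([307.8, 228.9], [304, 227, 8, 4, 21])]
green []
{'clock': 0.1, 'joint_pos': array([-1.28003595e+00,  2.41324088e-01,  3.86366939e-03,  1.33518454e+00,
       -5.06291898e-06,  1.57079383e+00]), 'joint_vel': array([-1.89123154e-04, -1.38983437e-03,  3.18662655e-03,  1.61510478e-05,
       -5.74469896e-04,  2.38647357e-04]), 'tau': array([-4.65342146e-04, -3.73138082e+01,  2.53010362e+01,  1.08757272e-02,
       -2.66077759e-04,  1.12062099e-05]), 'eef_pos': array([ 0.14317922, -0.47847988,  0.23051054]), 'tool_rot': array([ 9.89450297e-01,  1.44869790e-01, -1.36407916e-04, -9.14198216e-04]), 'ft_force': array([-0.76683349, -0.4344865 , -0.19828172]), 'ft_torque': array([-0.00522378, -0.05152852,  0.0167057 ]), 'grasp_force': 0.0, 'grip_width': 0.08548668027230084}
```

View pics/top0.png

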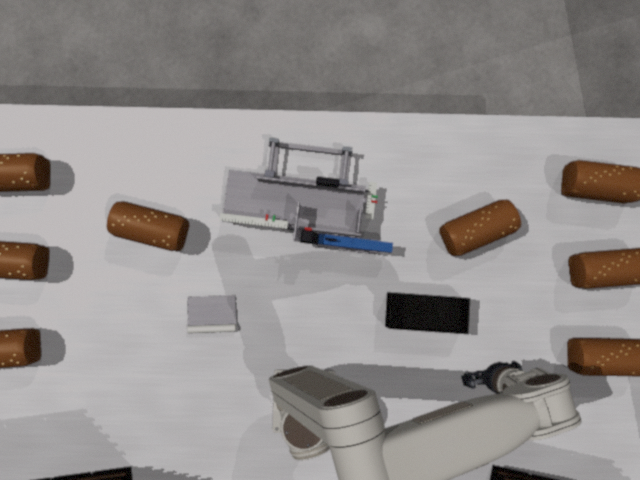

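View pics/scene0.png

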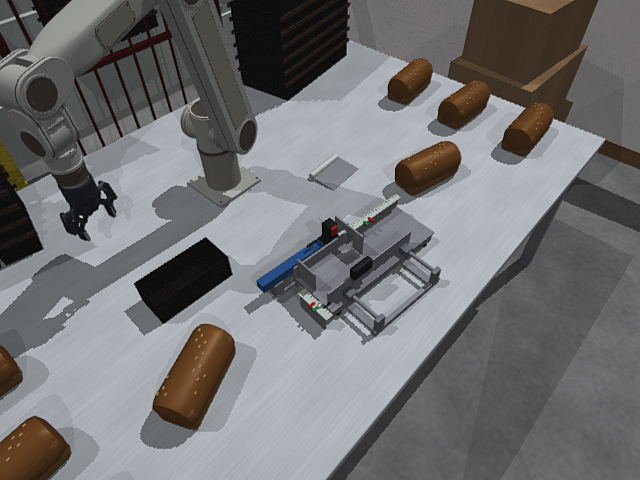

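The top view shows the bed yawed slightly, with the guide grip at (328,182), the stop grip and button at (307,235), the long-scale marks near (266-275,216) and the short-scale marks near (375,197). The scene view shows the same marks at (370,219), (366,223) and (311,305), (315,308). Next I triangulate a rough pose.

```bash
python3 - <<'E'
from h import *
s=cam("scene");t=cam("top")
im=t["image"].astype(int)
def cen(x0,x1,y0,y1,k):
    p=im[y0:y1,x0:x1]; r,g,b=p[...,0],p[...,1],p[...,2]
    w=np.clip((r-np.maximum(g,b) if k=="red" else g-np.maximum(r,b))-15,0,None)
    if k=="black": w=(p.max(2)<50)*1
    yy,xx=np.mgrid[y0:y1,x0:x1]; return ((w*xx).sum()/w.sum(),(w*yy).sum()/w.sum())
P={"sr":((370.5,218.9),cen(255,290,205,230,"red")),"sg":((365.6,222.7),cen(255,290,205,230,"green")),
"gr":((310.9,304.6),cen(362,390,185,215,"red")),"gg":((314.9,308.5),cen(362,390,185,215,"green")),
"btn":((333.8,227.2),cen(298,318,222,236,"red")),"gg_grip":((361,267),cen(312,345,172,192,"black"))}
Q={}
for k,(a,b) in P.items():
    x,e=tri([s,t],[a,b]); Q[k]=x; print(k,np.round(b,1),x.round(4),round(e,4))
d=Q["sr"]-Q["btn"];print(np.arctan2(-d[0],d[1]))
d=Q["gr"]-Q["gg"];print(d)
# bed yaw from blue arm in top image
h=cv2.cvtColor(t["image"],cv2.COLOR_RGB2HSV); m=cv2.inRange(h,(100,120,60),(125,255,255)); pts=np.argwhere(m)[:,::-1]
W=np.array([onz(t,p,.07)[:2] for p in pts]);rc=cv2.minAreaRect(W.astype(np.float32)*1000);print(rc,len(pts))
w=cam("wrist");save(w,"pics/w0.png");print(w["eye"],w["R"].round(3).tolist(),w["K"].tolist())
E
```

```text
sr [266.4 216.7] [0.5635 0.123  0.0938] 0.0004
sg [273.4 217.8] [0.561  0.1022 0.0918] 0.0007
gr [374.1 201.2] [ 0.6227 -0.2059  0.0592] 0.0003
gg [374.4 196. ] [ 0.6388 -0.2072  0.0582] 0.0001
btn [307.8 228.5] [ 0.5261 -0.0026  0.1313] 0.0001
gg_grip [327.4 182.8] [ 0.6676 -0.0569  0.1174] 0.0026
-0.289501693116349
[-0.01605639  0.00128905  0.00099647]
((490.6922607421875, -147.58294677734375), (223.90065002441406, 31.281635284423828), 83.76451110839844) 690
[ 0.21689556 -0.45672087  0.37425406] [[0.287, -0.914, -0.286], [-0.958, -0.274, -0.084], [-0.002, 0.298, -0.954]] [[399.08986219494165, 0.0, 319.77551315787963], [0.0, 399.08986219494165, 241.69866479344137], [0.0, 0.0, 1.0]]
```

Heights agree with the text and the yaw is about -0.109 rad. I'll move above the guide.

Emit:
carry_out([
  {"dx":37,"dy":-15,"dz":-4,"twist":-7,"fingers":-1},
  {"dx":74,"dy":-30,"dz":-8,"twist":-14,"fingers":-1},
  {"dx":111,"dy":-45,"dz":-12,"twist":-21,"fingers":-1},
  {"dx":148,"dy":-60,"dz":-16,"twist":-28,"fingers":-1},
  {"dx":185,"dy":-75,"dz":-20,"twist":-35,"fingers":-1},
])

```text
clock: 0.67
eef_pos: [0.3, -0.3528, 0.2515]
tool_rot: [0.899, 0.438, 0.0, 0.0]
ft_force: [1.5, -0.4, -0.5]
grip_width: 0.0856
grasp_force: 0.0
```

```bash
cat >> h.py <<'E'
def go(x,y,z,yaw):
    """shift and twist to bring TCP to x,y,z with tool y at bed x direction (bed yaw)"""
    o=bot.get_obs(); M=R.from_quat(o["tool_rot"]).as_matrix(); d=M.T@(np.array([x,y,z])-o["eef_pos"])
    a=np.arctan2(M[1,1],M[0,1]); tw=-np.degrees((yaw-a+np.pi)%(2*np.pi)-np.pi)
    print("t",round(o["clock"],2),"pos",o["eef_pos"].round(4),"d",(d*1000).round(1),"tw",round(tw,2),"j",o["joint_pos"].round(2),"w",round(o["grip_width"],4),"F",o["grasp_force"],o["ft_force"].round(1))
E
python3 -c "
from h import *; go(.645,-.08,.25,-.109)"
```

```text
t 0.67 pos [ 0.3    -0.3528  0.2515] d [427.4 103.6   1.5] tw -31.8 j [-0.87  0.16 -0.04  1.37  0.    1.37] w 0.0856 F 0.0 [ 1.5 -0.4 -0.5]
```

Emit:
carry_out([
  {"dx":39,"dy":9,"dz":0,"twist":-7,"fingers":-1},
  {"dx":78,"dy":19,"dz":0,"twist":-14,"fingers":-1},
  {"dx":117,"dy":28,"dz":0,"twist":-21,"fingers":-1},
  {"dx":156,"dy":38,"dz":0,"twist":-28,"fingers":-1},
  {"dx":195,"dy":47,"dz":0,"twist":-31.8,"fingers":-1},
])

```text
clock: 1.08
eef_pos: [0.4582, -0.2288, 0.2513]
tool_rot: [0.745, 0.668, 0.0, 0.0]
ft_force: [0.3, -0.2, -0.2]
grip_width: 0.0855
grasp_force: 0.0
```

```bash
python3 -c "
from h import *; go(.645,-.08,.25,-.109)"
```

```text
t 1.08 pos [ 0.4582 -0.2288  0.2513] d [168.2 169.5   1.4] tw 0.01 j [-0.46  0.26  0.08  1.39 -0.    1.22] w 0.0855 F 0.0 [ 0.3 -0.2 -0.2]
```

Emit:
carry_out([
  {"dx":29,"dy":29,"dz":0,"twist":0,"fingers":-1},
  {"dx":58,"dy":58,"dz":0,"twist":0,"fingers":-1},
  {"dx":87,"dy":87,"dz":0,"twist":0,"fingers":-1},
  {"dx":116,"dy":116,"dz":0,"twist":0,"fingers":-1},
  {"dx":145,"dy":145,"dz":0,"twist":0,"fingers":-1},
])

```text
clock: 1.5
eef_pos: [0.6187, -0.1011, 0.2511]
tool_rot: [0.746, 0.666, -0.0, -0.0]
ft_force: [1.3, -0.4, 0.6]
grip_width: 0.0853
grasp_force: 0.0
```

```bash
python3 -c "
from h import *; go(.645,-.08,.25,-.109)
c=cam('wrist'); save(c,'pics/w1.png')
for k in('red','green'):print(k,blobs(c,k))
go(.645,-.08,.25,-.109)"
```

```text
t 1.5 pos [ 0.6187 -0.1011  0.2511] d [24.  23.7  1.1] tw -0.28 j [-0.16  0.5   0.43  1.5  -0.    1.52] w 0.0853 F 0.0 [ 1.3 -0.4  0.6]
red [([156.7, 89.7], [144, 66, 27, 48, 944]), ([338.9, 315.4], [337, 307, 6, 16, 57])]
green [([356.6, 312.8], [353, 304, 8, 18, 76])]
t 1.55 pos [ 0.624  -0.0956  0.2487] d [17.7 19.2 -1.2] tw 0.08 j [-0.15  0.51  0.44  1.5   0.    1.52] w 0.0854 F 0.0 [ 5.6  1.5 -0.3]
```

View pics/w1.png

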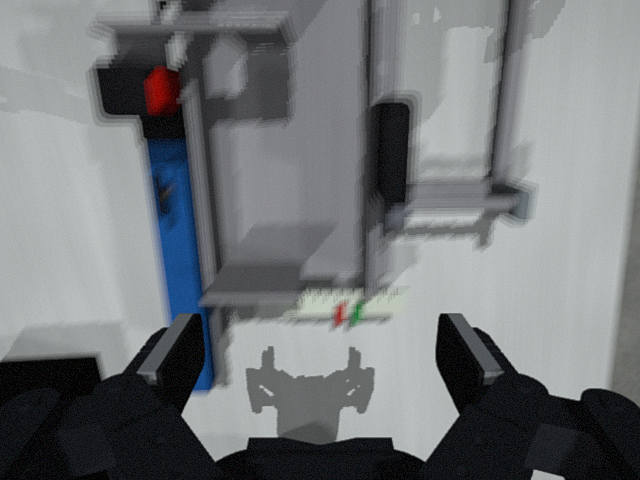

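The wrist view shows the button at (157,90), the guide grip at (394,150) and the short-scale marks at (339,315) red and (357,313) green. It is motion-blurred, so I'll settle and measure again.

Emit:
carry_out([
  {"dx":20,"dy":20,"dz":0,"twist":0,"fingers":-1},
  {"dx":20,"dy":20,"dz":0,"twist":0,"fingers":-1},
  {"dx":20,"dy":20,"dz":0,"twist":0,"fingers":-1},
  {"dx":20,"dy":20,"dz":0,"twist":0,"fingers":-1},
  {"dx":20,"dy":20,"dz":0,"twist":0,"fingers":-1},
])

```text
clock: 1.97
eef_pos: [0.6389, -0.0861, 0.2517]
tool_rot: [0.747, 0.665, -0.0, 0.0]
ft_force: [0.3, 0.1, -0.1]
grip_width: 0.0852
grasp_force: 0.0
```

```bash
python3 -c "
from h import *
c=cam('wrist'); save(c,'pics/w2.png')
for k in('red','green'):print(k,blobs(c,k))
go(.645,-.08,.25,-.109)
cv2.imwrite('pics/w2c.png',cv2.resize(c['image'][60:440,80:480,::-1],None,fx=1.55,fy=1.55,interpolation=cv2.INTER_CUBIC))
import pickle;pickle.dump(c,open('w2.pkl','wb'))"
```

```text
red [([127.4, 124.1], [117, 109, 30, 35, 556]), ([316.4, 333.1], [312, 324, 9, 19, 148])]
green [([333.5, 332.6], [330, 323, 8, 20, 157])]
t 2.02 pos [ 0.6389 -0.0862  0.252 ] d [6.9 5.3 2. ] tw -0.38 j [-0.13  0.54  0.5   1.53 -0.    1.55] w 0.0853 F 0.0 [-0.1  0.1 -0.4]
```

View pics/w2c.png

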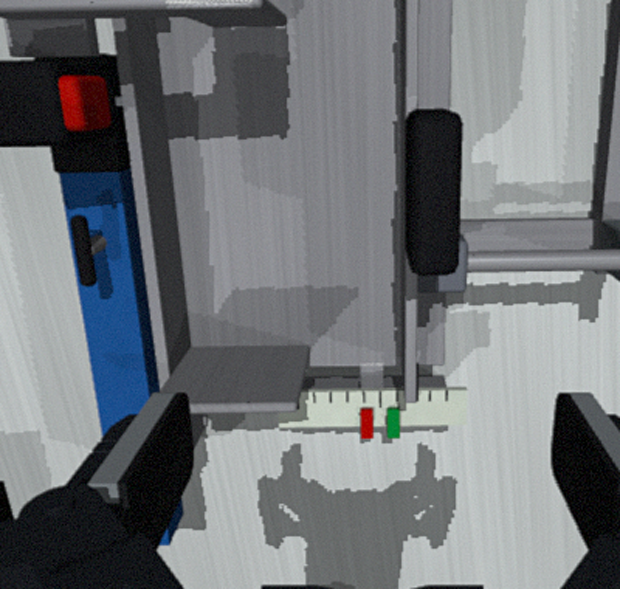

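The crop shows the scale with the red marker at (367,423) and green at (393,422), the guide's right end at about (408,400), and the grip bar at (433,190). I'll zoom on the pointer.

```bash
python3 -c "
from h import *
import pickle;c=pickle.load(open('w2.pkl','rb'))
cv2.imwrite('pics/w2d.png',cv2.resize(c['image'][285:350,290:390,::-1],None,fx=8,fy=8,interpolation=cv2.INTER_CUBIC))
for uv in [(316.4,333.1),(333.5,332.6)]: print(onz(c,uv,.061))
# guide grip top corners
g=cv2.cvtColor(c['image'],cv2.COLOR_RGB2GRAY)
m=np.zeros_like(g);m[115:250,325:400]=(g[115:250,325:400]<45)*255
n,l,s,ce=cv2.connectedComponentsWithStats(m);i=1+s[1:,4].argmax();print(s[i],ce[i])
print(cv2.minAreaRect(np.argwhere(l==i)[:,::-1].astype(np.float32)))
"
```

```text
[ 0.62264696 -0.20344763  0.061     ]
[ 0.63875667 -0.20477945  0.061     ]
[ 339  131   39  118 3811] [358.43243243 184.2815534 ]
((358.0, 189.5), (117.0, 38.0), 90.0)
```

View pics/w2d.png

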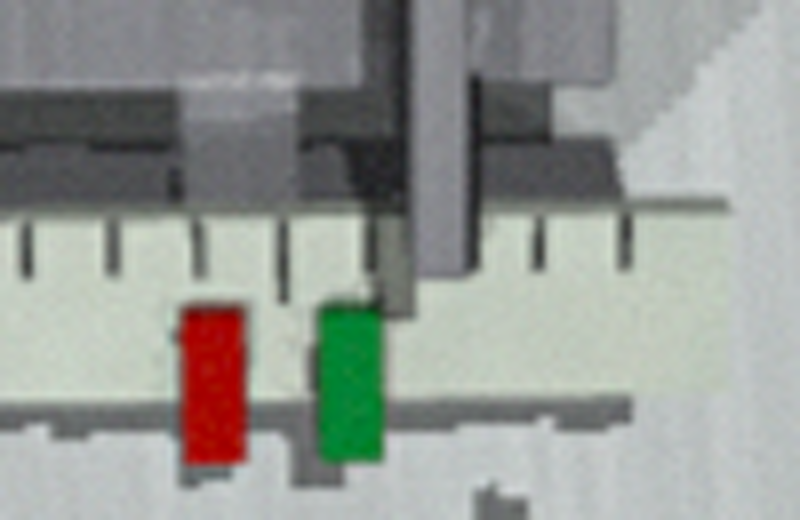

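The guide's steel plate hides its pointer from here. I'll shift the camera towards the bed's -x and -y to see under it.

Emit:
carry_out([
  {"dx":-25,"dy":-28,"dz":0,"twist":-0.4,"fingers":-1},
  {"dx":-50,"dy":-56,"dz":0,"twist":-0.4,"fingers":-1},
  {"dx":-65,"dy":-80,"dz":0,"twist":-0.4,"fingers":-1},
  {"dx":-65,"dy":-80,"dz":0,"twist":-0.4,"fingers":-1},
  {"dx":-65,"dy":-80,"dz":0,"twist":-0.4,"fingers":-1},
])

```text
clock: 2.43
eef_pos: [0.5511, -0.1422, 0.2527]
tool_rot: [0.745, 0.667, 0.001, 0.001]
ft_force: [0.4, 0.9, 1.2]
grip_width: 0.0852
grasp_force: 0.0
```

```bash
python3 -c "
from h import *
go(.645,-.08,.25,-.109)
c=cam('wrist')
for k in('red','green'):print(k,blobs(c,k))
import pickle;pickle.dump(c,open('w3.pkl','wb'))
r=[b for b in blobs(c,'red') if b[0][1]>170 and b[0][0]>300]
u=r[0][0]; x0=int(u[0])-30;y0=int(u[1])-45;print(x0,y0)
cv2.imwrite('pics/w3d.png',cv2.resize(c['image'][y0:y0+70,x0:x0+100,::-1],None,fx=8,fy=8,interpolation=cv2.INTER_CUBIC))
"
```

```text
t 2.43 pos [ 0.5511 -0.1422  0.2527] d [72.2 86.4  2.8] tw -0.1 j [-0.25  0.37  0.24  1.44  0.    1.43] w 0.0852 F 0.0 [0.4 0.9 1.2]
red [([250.8, 13.8], [243, 0, 16, 30, 413]), ([405.6, 267.8], [401, 258, 10, 21, 177])]
green [([423.7, 267.4], [419, 257, 10, 21, 175])]
375 222
```

View pics/w3d.png

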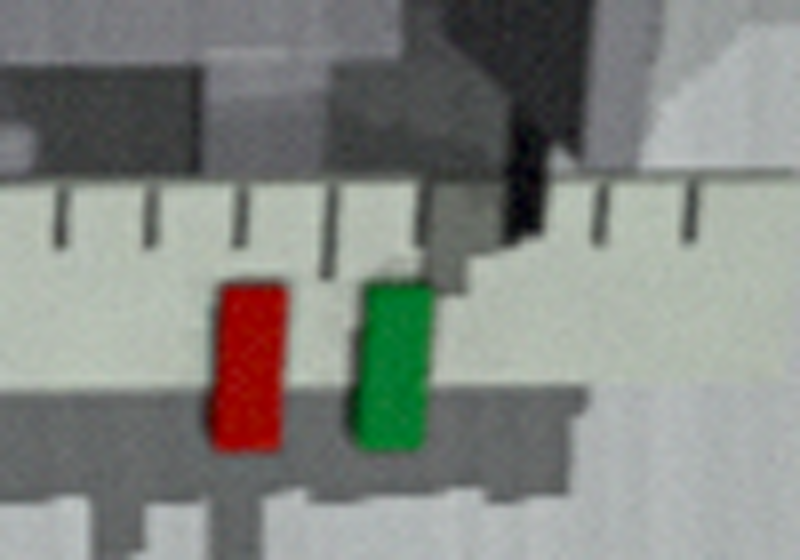

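The black pointer tip is visible at crop (524,238), i.e. pixel (440.0,251.3); the red marker is at (405.6,267.8).

```bash
python3 -c "
from h import *
import pickle;c=pickle.load(open('w3.pkl','rb'));b=pickle.load(open('w2.pkl','rb'))
px=lambda x,y:(375+(x+.5)/8-.5,222+(y+.5)/8-.5)
for a,e in [((0,182),(795,170)),((0,388),(780,382))]:
    d=onz(c,px(*e),.058)-onz(c,px(*a),.058); print('yaw scale',np.arctan2(d[1],d[0]))
r=onz(c,(405.6,267.8),.061);g=onz(c,(423.7,267.4),.061);p=onz(c,px(524,238),.060)
print(r,g,p,np.arctan2(*(g-r)[1::-1]))
print('tri red',tri([c,b],[(405.6,267.8),(316.4,333.1)]),'green',tri([c,b],[(423.7,267.4),(333.5,332.6)]))
for y in(-.09,-.109,-.12):
    ex=np.array([np.cos(y),np.sin(y),0]);ey=np.array([-np.sin(y),np.cos(y),0]);print(y,(p-r)@ex,(p-r)@ey,(p-g)@ex)
# guide grip: both views, bar edges at given rows -> triangulate centre of top face
for nm,v in(('w3',c),('w2',b)):
    x=onz(v,proj(v,[.6676,-.0569,.138]),.138); q=proj(v,x); print(nm,q)
    gr=cv2.cvtColor(v['image'],cv2.COLOR_RGB2GRAY); x0=max(int(q[0])-60,0);y0=max(int(q[1])-90,0)
    m=np.zeros_like(gr);m[y0:y0+180,x0:x0+120]=(gr[y0:y0+180,x0:x0+120]<45)*255
    n,l,s,ce=cv2.connectedComponentsWithStats(m);i=l[int(q[1]),int(q[0])];print(i,s[i],ce[i])
t=[onz(b,u,.138) for u in((341.5,131),(376.5,131),(376.5,249),(341.5,249))];print(np.round(t,4),np.mean(t,0))
"
```

```text
yaw scale -0.09548583472877209
yaw scale -0.10322001025771055
[ 0.6227618  -0.20327021  0.061     ] [ 0.63894583 -0.20469471  0.061     ] [ 0.65416597 -0.19138641  0.06      ] -0.087792749363075
tri red (array([ 0.62267368, -0.20306596,  0.06159039]), np.float64(3.9903980940915357e-05)) green (array([ 0.63878189, -0.2044088 ,  0.06166021]), np.float64(1.380751947707967e-05))
-0.09 0.030208966330899763 0.014658262254681587 0.013962401301261303
-0.109 0.029925023550206403 0.015229552344965716 0.013682072242029443
-0.12 0.029755691407144354 0.01555779958706418 0.013517512431077405
w3 [495.21276088  80.30577648]
1 [ 435    0   86  180 9246] [475.6174562   76.77222583]
w2 [357.73783828 188.45644008]
8 [ 339  131   39  118 3811] [358.43243243 184.2815534 ]
[[ 0.6607 -0.02    0.138 ]
 [ 0.6823 -0.0225  0.138 ]
 [ 0.6767 -0.0996  0.138 ]
 [ 0.6531 -0.0968  0.138 ]] [ 0.66817865 -0.05970939  0.138     ]
```

Travel needed is about 30 mm towards the fence. The markers triangulate to z=0.0616, and the bar is 22 mm wide, which matches the text. Now the move over the grip bar.

```bash
python3 -c "
from h import *
go(.6685,-.058,.108,-.103)"
```

```text
t 2.48 pos [ 0.5524 -0.1416  0.2526] d [ 95.8 105.9 144.8] tw -0.36 j [-0.25  0.37  0.24  1.44  0.    1.43] w 0.0853 F 0.0 [-0.1 -0.2  0.4]
```

Emit:
carry_out([
  {"dx":26,"dy":29,"dz":0,"twist":-0.4,"fingers":-0.3},
  {"dx":52,"dy":58,"dz":5,"twist":-0.4,"fingers":-0.3},
  {"dx":78,"dy":86,"dz":15,"twist":-0.4,"fingers":-0.3},
  {"dx":96,"dy":106,"dz":30,"twist":-0.4,"fingers":-0.3},
  {"dx":96,"dy":106,"dz":60,"twist":-0.4,"fingers":-0.3},
])

```text
clock: 2.9
eef_pos: [0.6755, -0.0519, 0.1932]
tool_rot: [0.74, 0.673, 0.004, 0.003]
ft_force: [-0.7, 0.4, -0.3]
grip_width: 0.0554
grasp_force: 0.0
```

```bash
python3 -c "
from h import *
c=cam('wrist');go(.6685,-.058,.108,-.103)
save(c,'pics/w4.png')"
```

```text
t 2.95 pos [ 0.6688 -0.0532  0.1831] d [-4.9  0.7 75.1] tw 0.42 j [-0.08  0.62  0.46  1.42  0.    1.59] w 0.0555 F 0.0 [-3.  -0.4 -7.2]
```

View pics/w4.png

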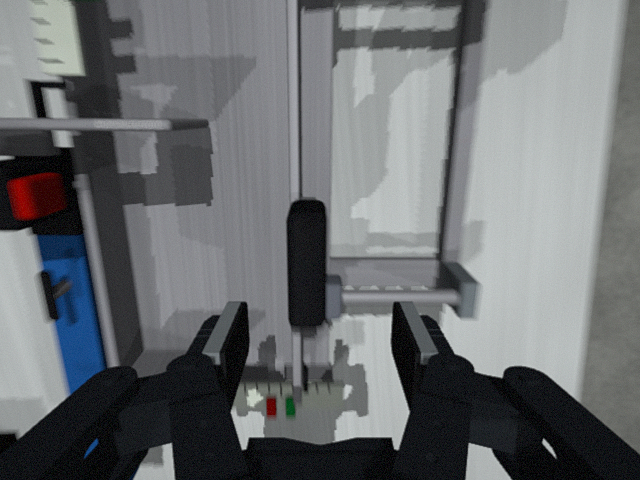

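The bar sits between the open fingers, and its offset matches the transient at picture time. Descending.

Emit:
carry_out([
  {"dx":-5,"dy":1,"dz":25,"twist":0.3,"fingers":-0.3},
  {"dx":-5,"dy":1,"dz":50,"twist":0.3,"fingers":-0.3},
  {"dx":-5,"dy":1,"dz":75,"twist":0.3,"fingers":-0.3},
  {"dx":-5,"dy":1,"dz":75,"twist":0.3,"fingers":-0.3},
  {"dx":-5,"dy":1,"dz":75,"twist":0.3,"fingers":-0.3},
])

```text
clock: 3.37
eef_pos: [0.6678, -0.0615, 0.1152]
tool_rot: [0.743, 0.669, -0.001, -0.001]
ft_force: [0.3, 0.2, 0.2]
grip_width: 0.0553
grasp_force: 0.0
```

```bash
python3 -c "
from h import *
go(.6685,-.058,.108,-.103)"
```

```text
t 3.37 pos [ 0.6678 -0.0615  0.1152] d [3.6 0.3 7.2] tw -0.14 j [-0.09  0.65  0.33  1.26 -0.    1.58] w 0.0553 F 0.0 [0.3 0.2 0.2]
```

Emit:
carry_out([
  {"dx":0,"dy":0,"dz":7,"twist":0,"fingers":-0.3},
  {"dx":0,"dy":0,"dz":7,"twist":0,"fingers":1},
  {"dx":0,"dy":0,"dz":7,"twist":0,"fingers":1},
  {"dx":0,"dy":0,"dz":7,"twist":0,"fingers":1},
  {"dx":0,"dy":0,"dz":7,"twist":0,"fingers":1},
])

```text
clock: 3.78
eef_pos: [0.6695, -0.0617, 0.1111]
tool_rot: [0.743, 0.669, 0.001, 0.001]
ft_force: [-1.2, 0.9, 4.7]
grip_width: 0.0209
grasp_force: 62.3
```

```bash
python3 -c "
from h import *
go(.6685,-.058,.108,-.103)
c=cam('wrist');print(blobs(c,'red'))
save(c,'pics/w5.png');import pickle;pickle.dump(c,open('w5.pkl','wb'))
go(.6685,-.058,.108,-.103)"
```

```text
t 3.78 pos [ 0.6695 -0.0617  0.1111] d [ 3.5 -1.4  3.1] tw -0.11 j [-0.09  0.65  0.32  1.24 -0.    1.58] w 0.0209 F 62.26005434989929 [-1.2  0.9  4.7]
[]
t 3.83 pos [ 0.6695 -0.0617  0.1111] d [ 3.6 -1.4  3.1] tw -0.12 j [-0.09  0.65  0.32  1.24 -0.    1.58] w 0.021 F 62.4459171295166 [-1.2  0.1  5.8]
```

Emit:
carry_out([
  {"dx":0,"dy":-7,"dz":0,"twist":0,"fingers":1},
  {"dx":0,"dy":-14,"dz":0,"twist":0,"fingers":1},
  {"dx":0,"dy":-22,"dz":0,"twist":0,"fingers":1},
  {"dx":0,"dy":-29,"dz":0,"twist":0,"fingers":1},
  {"dx":0,"dy":-29,"dz":0,"twist":0,"fingers":1},
])

```text
clock: 4.25
eef_pos: [0.6402, -0.0587, 0.1111]
tool_rot: [0.743, 0.669, 0.001, 0.001]
ft_force: [-0.1, -0.7, 7.3]
grip_width: 0.0213
grasp_force: 62.7
```

```bash
python3 -c "
from h import *
go(.6695-.0299*np.cos(.103),-.0617+.0299*np.sin(.103),.111,-.103)"
```

```text
t 4.25 pos [ 0.6402 -0.0587  0.1111] d [ 0.1 -0.4  0.1] tw -0.13 j [-0.09  0.59  0.22  1.2  -0.    1.58] w 0.0213 F 62.705522775650024 [-0.1 -0.7  7.3]
```

Moved 29.5 mm. I'll release, lift, and move back to a spot where I can check the pointer.

Emit:
carry_out([
  {"dx":0,"dy":0,"dz":0,"twist":0,"fingers":-0.3},
  {"dx":0,"dy":0,"dz":0,"twist":0,"fingers":-0.3},
  {"dx":0,"dy":0,"dz":0,"twist":0,"fingers":-0.3},
  {"dx":0,"dy":0,"dz":-30,"twist":0,"fingers":-0.3},
  {"dx":0,"dy":0,"dz":-65,"twist":0,"fingers":-0.3},
])

```text
clock: 4.67
eef_pos: [0.6371, -0.0582, 0.1704]
tool_rot: [0.743, 0.669, -0.003, -0.004]
ft_force: [0.5, -0.0, 0.1]
grip_width: 0.0555
grasp_force: 0.0
```

Emit:
carry_out([
  {"dx":-10,"dy":-15,"dz":-35,"twist":0,"fingers":-1},
  {"dx":-35,"dy":-40,"dz":-50,"twist":0,"fingers":-1},
  {"dx":-60,"dy":-65,"dz":-65,"twist":0,"fingers":-1},
  {"dx":-80,"dy":-80,"dz":-75,"twist":0,"fingers":-1},
  {"dx":-80,"dy":-80,"dz":-75,"twist":0,"fingers":-1},
])

```text
clock: 5.08
eef_pos: [0.5501, -0.1328, 0.2524]
tool_rot: [0.745, 0.667, 0.0, 0.002]
ft_force: [1.0, 0.5, 0.5]
grip_width: 0.0858
grasp_force: 0.0
```

Emit:
carry_out([
  {"dx":0,"dy":0,"dz":0,"twist":0,"fingers":-1},
  {"dx":0,"dy":0,"dz":0,"twist":0,"fingers":-1},
  {"dx":0,"dy":0,"dz":0,"twist":0,"fingers":-1},
  {"dx":0,"dy":0,"dz":0,"twist":0,"fingers":-1},
  {"dx":0,"dy":0,"dz":0,"twist":0,"fingers":-1},
])

```text
clock: 5.5
eef_pos: [0.5524, -0.1288, 0.2481]
tool_rot: [0.743, 0.669, -0.0, -0.001]
ft_force: [0.0, 0.8, 0.5]
grip_width: 0.0854
grasp_force: 0.0
```

```bash
python3 -c "
from h import *
c=cam('wrist');go(.645,-.08,.25,-.103)
print(blobs(c,'red'),blobs(c,'green'))
import pickle;pickle.dump(c,open('w6.pkl','wb'))
u=min(blobs(c,'red'),key=lambda b:np.linalg.norm(np.array(b[0])-proj(c,[.6227,-.203,.061])))[0]; x0=int(u[0])-50;y0=int(u[1])-45;print(u,x0,y0)
cv2.imwrite('pics/w6d.png',cv2.resize(c['image'][y0:y0+70,x0:x0+100,::-1],None,fx=8,fy=8,interpolation=cv2.INTER_CUBIC))
"
```

```text
t 5.55 pos [ 0.5524 -0.1289  0.2484] d [58.3 87.  -1.7] tw -0.07 j [-0.23  0.37  0.23  1.43  0.    1.45] w 0.0854 F 0.0 [-0.  -0.3 -0. ]
[([252.4, 32.1], [245, 12, 16, 41, 562]), ([405.8, 284.1], [401, 274, 10, 21, 176])] [([423.9, 284.2], [419, 274, 10, 21, 179])]
[405.8, 284.1] 355 239
```

View pics/w6d.png

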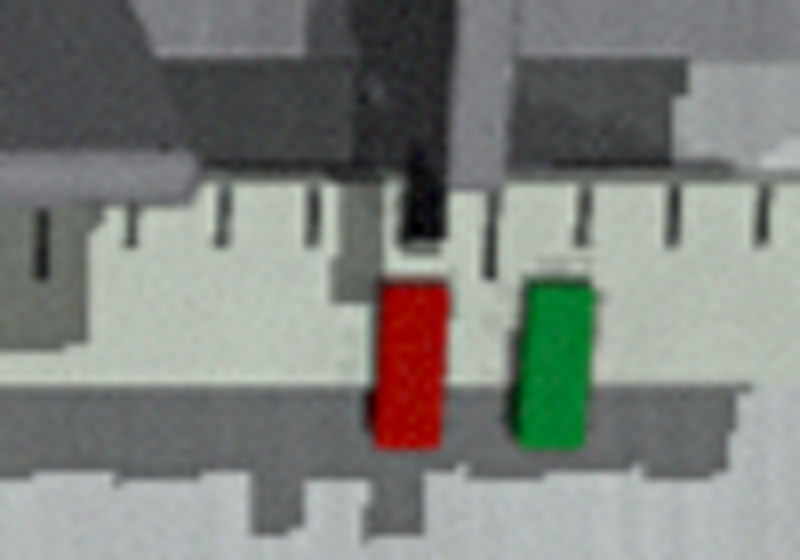

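The guide's pointer tip (422,240) lines up with the tilted axis of the red marker (416,283 to 408,448), within about 0.5 mm. Next, look over the length stop.

Emit:
carry_out([
  {"dx":40,"dy":-6,"dz":0,"twist":0,"fingers":-1},
  {"dx":80,"dy":-12,"dz":0,"twist":0,"fingers":-1},
  {"dx":120,"dy":-18,"dz":0,"twist":0,"fingers":-1},
  {"dx":155,"dy":-25,"dz":0,"twist":0,"fingers":-1},
  {"dx":167,"dy":-25,"dz":0,"twist":0,"fingers":-1},
])

```text
clock: 5.97
eef_pos: [0.5439, 0.0437, 0.2491]
tool_rot: [0.742, 0.671, 0.0, -0.001]
ft_force: [-0.2, -0.4, 0.4]
grip_width: 0.0853
grasp_force: 0.0
```

Emit:
carry_out([
  {"dx":0,"dy":0,"dz":0,"twist":0,"fingers":-1},
  {"dx":0,"dy":0,"dz":0,"twist":0,"fingers":-1},
  {"dx":0,"dy":0,"dz":0,"twist":0,"fingers":-1},
  {"dx":0,"dy":0,"dz":0,"twist":0,"fingers":-1},
  {"dx":0,"dy":0,"dz":0,"twist":0,"fingers":-1},
])

```text
clock: 6.38
eef_pos: [0.5449, 0.0376, 0.2492]
tool_rot: [0.744, 0.668, -0.0, 0.0]
ft_force: [0.8, 0.2, 0.5]
grip_width: 0.0853
grasp_force: 0.0
```

```bash
python3 -c "
from h import *
c=cam('wrist');go(.545,.04,.25,-.103)
print(blobs(c,'red'),blobs(c,'green'))
import pickle;pickle.dump(c,open('w7.pkl','wb'))
u=proj(c,[.545,.05,.1]).astype(int);print(u)
x0,y0=u[0]-100,max(0,u[1]-150);print(x0,y0)
cv2.imwrite('pics/w7d.png',cv2.resize(c['image'][y0:y0+300,x0:x0+200,::-1],None,fx=2,fy=2,interpolation=cv2.INTER_CUBIC))
"
```

```text
t 6.43 pos [0.5449 0.0377 0.2492] d [ 2.3 -0.1 -0.8] tw -0.26 j [ 0.07  0.33  0.17  1.41 -0.    1.75] w 0.0856 F 0.0 [-0.1  0.8 -0.7]
[([330.7, 99.9], [317, 94, 28, 12, 313]), ([299.5, 285.4], [294, 265, 12, 40, 422]), ([419.8, 432.1], [416, 423, 9, 18, 126])] [([331.1, 131.5], [318, 126, 27, 12, 307]), ([435.8, 432.0], [432, 424, 9, 17, 120])]
[317 206]
217 56
```

View pics/w7d.png

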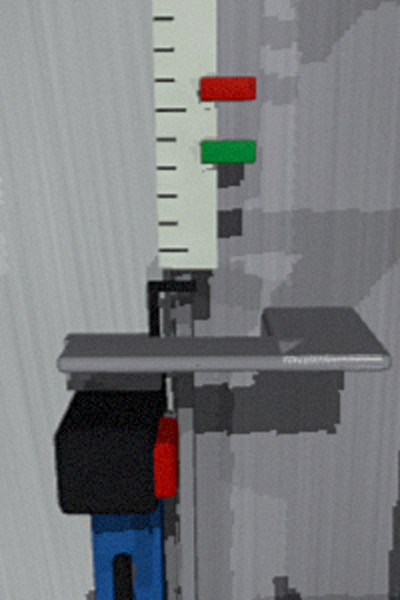

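The pointer's crossbar is at crop row 286 with its tip at about (195,286), which is pixel (314,199). The red marker is at (330.7,99.9), the grip's top face around crop (107,471) and the button at (299.5,285.4). Computing from these.

```bash
python3 -c "
from h import *
import pickle;c=pickle.load(open('w7.pkl','rb'));c6=pickle.load(open('w6.pkl','rb'));c2=pickle.load(open('w2.pkl','rb'))
px=lambda x,y:(217+(x+.5)/2-.5,56+(y+.5)/2-.5)
r=onz(c,(330.7,99.9),.096);g=onz(c,(331.1,131.5),.096);p=onz(c,px(195,287),.097)
q=onz(c,px(107,471),.136)
b,e=tri([c,c6,c2],[(299.5,285.4),(252.4,32.1),(127.4,124.1)])
bt=onz(c,(299.5,285.4),.128)
print('red',r,'green',g,'ptr',p,'grip',q,'btn',b,e,bt)
# ticks direction via scale edges & blue arm
d=r-g;print('yaw rg',np.arctan2(-d[0],d[1]))
d=onz(c,px(152,0),.092)-onz(c,px(160,268),.092);print('yaw scale edge',np.arctan2(-d[0],d[1]))
d=onz(c,px(216,0),.092)-onz(c,px(217,268),.092);print(np.arctan2(-d[0],d[1]))
for y in(-.09,-.103,-.115):
    ex=np.array([np.cos(y),np.sin(y),0]);ey=np.array([-np.sin(y),np.cos(y),0]);print(y,'pull',(r-p)@ey,'dx',(r-p)@ex,'ptr-grip',(p-q)@ey,'ptr-btn',(p-b)@ey,'btn-grip x',(b-q)@ex,'bt-grip',(bt-q)@ex,(bt-q)@ey,'p-r x guide')
"
```

```text
red [0.56249749 0.12420226 0.096     ] green [0.56066048 0.10291004 0.096     ] ptr [0.54318867 0.05545185 0.097     ] grip [0.50660137 0.0014473  0.136     ] btn [ 5.25905650e-01 -2.24983116e-04  1.28149627e-01] 0.0009399972947945069 [5.26722429e-01 2.31112781e-04 1.28000000e-01]
yaw rg -0.08606287224436376
yaw scale edge -0.09522266361185262
-0.09985272371030243
-0.09 pull 0.07020760278578338 dx 0.013051480851325847 ptr-grip 0.05707439461672408 ptr-btn 0.05700486759057235 btn-grip x 0.019376456718824913 bt-grip 0.020148937513229066 0.0005971879607822776 p-r x guide
-0.103 pull 0.07037133479898784 dx 0.0121377048879771 ptr-grip 0.057480170242052736 ptr-btn 0.057158762248459866 btn-grip x 0.019373915605409128 bt-grip 0.020139471727165445 0.000859066308975301 p-r x guide
-0.115 pull 0.07051191708670476 dx 0.011292395232922739 ptr-grip 0.05784611198702265 ptr-btn 0.05729224572691023 btn-grip x 0.01936866389686624 bt-grip 0.020127713154303117 0.0011006723175431736 p-r x guide
```

Pull is about 70.4 mm (dx 12 mm matches the text, and grip and button are consistent). Now the move over the grip.

```bash
python3 -c "
from h import *
go(.5063,.001,.106,-.098)"
```

```text
t 6.43 pos [0.5449 0.0377 0.2492] d [-40.6 -34.4 143.2] tw -0.55 j [ 0.07  0.33  0.17  1.41 -0.    1.75] w 0.0856 F 0.0 [-0.1  0.8 -0.7]
```

Emit:
carry_out([
  {"dx":-25,"dy":-20,"dz":10,"twist":-0.5,"fingers":-1},
  {"dx":-40.5,"dy":-34.5,"dz":30,"twist":-0.5,"fingers":-1},
  {"dx":-40.5,"dy":-34.5,"dz":60,"twist":-0.5,"fingers":-1},
  {"dx":-40.5,"dy":-34.5,"dz":70,"twist":-0.5,"fingers":-1},
  {"dx":-40.5,"dy":-34.5,"dz":70,"twist":-0.5,"fingers":-1},
])

```text
clock: 6.85
eef_pos: [0.5041, 0.0016, 0.1767]
tool_rot: [0.741, 0.672, -0.002, -0.002]
ft_force: [-0.5, -0.2, 1.2]
grip_width: 0.0856
grasp_force: 0.0
```

```bash
python3 -c "
from h import *
go(.5063,.001,.106,-.098)
c=cam('wrist');print(blobs(c,'red'))
go(.5063,.001,.106,-.098)
u=proj(c,[.5063,.001,.136]);print(u)
# red button position at its mid height
b=[x for x in blobs(c,'red') if abs(x[0][0]-u[0])<90 and x[0][1]>150];print([onz(c,x[0],.129) for x in b])
save(c,'pics/w8.png')"
```

```text
t 6.85 pos [0.5041 0.0016 0.1767] d [-0.4  2.7 70.7] tw -0.01 j [ 0.    0.28 -0.08  1.21  0.    1.67] w 0.0856 F 0.0 [-0.5 -0.2  1.2]
[([412.5, 9.0], [393, 1, 40, 18, 665]), ([364.3, 272.0], [357, 243, 16, 55, 717])]
t 6.9 pos [0.5056 0.0019 0.1786] d [-0.9  0.9 72.6] tw 0.03 j [ 0.    0.28 -0.08  1.21  0.    1.67] w 0.085 F 0.0 [ 0.6 -0.2  0.7]
[323.72141401 278.80533943]
[array([ 5.27164601e-01, -1.55165380e-04,  1.29000000e-01])]
```

View pics/w8.png

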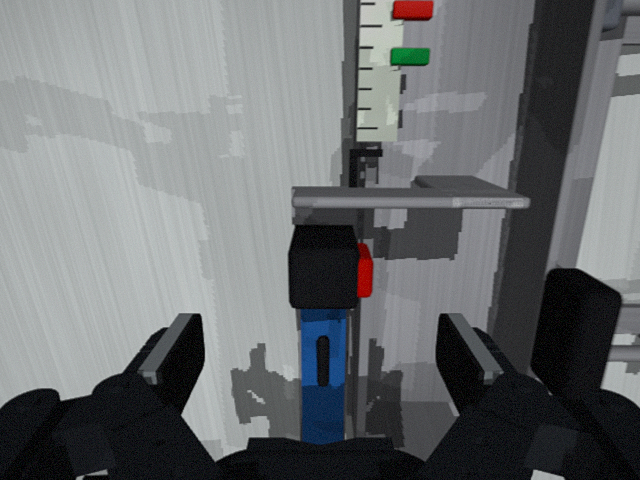

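The grip's top face is centred at px 323, matching the projected 323.7, with the button on its right at (364,272). That was my tenth and last picture. Descending.

Emit:
carry_out([
  {"dx":0,"dy":0,"dz":25,"twist":0,"fingers":-1},
  {"dx":0,"dy":0,"dz":50,"twist":0,"fingers":-1},
  {"dx":0,"dy":0,"dz":70,"twist":0,"fingers":-1},
  {"dx":0,"dy":0,"dz":72,"twist":0,"fingers":-1},
  {"dx":0,"dy":0,"dz":72,"twist":0,"fingers":-1},
])

```text
clock: 7.32
eef_pos: [0.5067, 0.0026, 0.1076]
tool_rot: [0.74, 0.672, -0.0, -0.0]
ft_force: [-0.7, -0.0, 0.3]
grip_width: 0.0858
grasp_force: 0.0
```

```bash
python3 -c "
from h import *
go(.5063,.001,.106,-.098)"
```

```text
t 7.32 pos [0.5067 0.0026 0.1076] d [-1.6 -0.2  1.6] tw 0.1 j [ 0.01  0.34 -0.19  1.04  0.    1.67] w 0.0858 F 0.0 [-0.7 -0.   0.3]
```

Well placed. Closing.

Emit:
carry_out([
  {"dx":-1,"dy":0,"dz":1,"twist":0,"fingers":-0.3},
  {"dx":-1,"dy":0,"dz":1,"twist":0,"fingers":0.1},
  {"dx":-1,"dy":0,"dz":1,"twist":0,"fingers":1},
  {"dx":-1,"dy":0,"dz":1,"twist":0,"fingers":1},
  {"dx":-1,"dy":0,"dz":1,"twist":0,"fingers":1},
])

```text
clock: 7.73
eef_pos: [0.5059, 0.0015, 0.1088]
tool_rot: [0.74, 0.672, 0.0, 0.0]
ft_force: [-7.3, 1.3, 12.9]
grip_width: 0.0359
grasp_force: 64.5
```

Emit:
carry_out([
  {"dx":0,"dy":0,"dz":0,"twist":0,"fingers":1},
  {"dx":0,"dy":0,"dz":0,"twist":0,"fingers":1},
  {"dx":0,"dy":0,"dz":0,"twist":0,"fingers":1},
  {"dx":0,"dy":0,"dz":0,"twist":0,"fingers":1},
  {"dx":0,"dy":0,"dz":0,"twist":0,"fingers":1},
])

```text
clock: 8.15
eef_pos: [0.5059, 0.0016, 0.1088]
tool_rot: [0.74, 0.672, 0.001, 0.0]
ft_force: [-7.0, 0.7, 12.0]
grip_width: 0.0355
grasp_force: 64.0
```

```bash
python3 -c "
from h import *
go(.5063,.001,.106,-.098)
import pickle
c=cam('wrist');print(blobs(c,'red'),blobs(c,'green'))
pickle.dump(c,open('w9.pkl','wb'))"
```

```text
t 8.15 pos [0.5059 0.0016 0.1088] d [-0.5  0.4  2.8] tw 0.08 j [ 0.    0.34 -0.19  1.04  0.    1.67] w 0.0355 F 64.0423035621643 [-7.   0.7 12. ]
[([371.2, 339.9], [370, 331, 3, 18, 41]), ([369.6, 371.4], [369, 365, 2, 13, 18])] [([443.4, 29.3], [415, 17, 58, 26, 1370])]
```

The width is 36 mm, so the button is fully in. Pulling gently.

Emit:
carry_out([
  {"dx":3,"dy":0,"dz":0,"twist":0,"fingers":1},
  {"dx":9,"dy":0,"dz":0,"twist":0,"fingers":1},
  {"dx":16,"dy":0,"dz":0,"twist":0,"fingers":1},
  {"dx":23,"dy":0,"dz":0,"twist":0,"fingers":1},
  {"dx":30,"dy":0,"dz":0,"twist":0,"fingers":1},
])

```text
clock: 8.62
eef_pos: [0.5089, 0.0309, 0.1088]
tool_rot: [0.741, 0.672, 0.0, 0.001]
ft_force: [-6.7, -1.3, 11.4]
grip_width: 0.0356
grasp_force: 63.9
```

```bash
python3 -c "
from h import *
s=np.array([.5059,.0016,.1088]);e=s+.069*np.array([.098,.9952,0]);go(*e,-.098)"
```

```text
t 8.62 pos [0.5089 0.0309 0.1088] d [39.6 -0.  -0. ] tw 0.05 j [ 0.06  0.35 -0.18  1.04 -0.    1.73] w 0.0356 F 63.936063051223755 [-6.7 -1.3 11.4]
```

Emit:
carry_out([
  {"dx":9,"dy":0,"dz":0,"twist":0,"fingers":1},
  {"dx":18,"dy":0,"dz":0,"twist":0,"fingers":1},
  {"dx":27,"dy":0,"dz":0,"twist":0,"fingers":1},
  {"dx":35,"dy":0,"dz":0,"twist":0,"fingers":1},
  {"dx":39.5,"dy":0,"dz":0,"twist":0,"fingers":1},
])

```text
clock: 9.03
eef_pos: [0.5129, 0.071, 0.1088]
tool_rot: [0.74, 0.672, 0.001, 0.001]
ft_force: [-5.4, -2.5, 10.8]
grip_width: 0.0356
grasp_force: 63.7
```

Emit:
carry_out([
  {"dx":0,"dy":0,"dz":0,"twist":0,"fingers":1},
  {"dx":0,"dy":0,"dz":0,"twist":0,"fingers":1},
  {"dx":0,"dy":0,"dz":0,"twist":0,"fingers":1},
  {"dx":0,"dy":0,"dz":0,"twist":0,"fingers":1},
  {"dx":0,"dy":0,"dz":0,"twist":0,"fingers":1},
])

```text
clock: 9.45
eef_pos: [0.5129, 0.0716, 0.1089]
tool_rot: [0.74, 0.672, 0.001, -0.0]
ft_force: [-5.7, 1.8, 11.0]
grip_width: 0.0357
grasp_force: 63.9
```

```bash
python3 -c "
from h import *
import pickle
s=np.array([.5059,.0016,.1088]);e=s+.0704*np.array([.098,.9952,0]);go(*e,-.098)
c=cam('wrist');b=blobs(c,'red');print(b)
pickle.dump(c,open('w10.pkl','wb'));save(c,'pics/w10.png')
print(proj(c,[.5625,.1242,.096]),'expected ptr',proj(c,[.5432+.0069,.0555+.0687,.097]))
u=proj(c,[.5432+.0069,.0555+.0687,.097]).astype(int)
g=cv2.cvtColor(c['image'],cv2.COLOR_RGB2GRAY)
print(g[u[1]-27:u[1]+27:2,u[0]-40:u[0]+40:3])"
```

```text
t 9.45 pos [0.5129 0.0716 0.1089] d [ 0.  -0.1  0.1] tw 0.11 j [ 0.14  0.36 -0.16  1.05  0.    1.8 ] w 0.0357 F 63.87059926986694 [-5.7  1.8 11. ]
[([431.7, 169.0], [406, 159, 52, 21, 1044]), ([369.6, 366.3], [369, 359, 2, 14, 22])]
[432.23547592 169.55349832] expected ptr [400.84041249 172.97661133]
[[ 48  50 170 176 174 174 177 180 177 173 179 179 177 179 177 179 176 173
  179 177 176 151 159 156 155 148 150]
 [ 49  47 169 177 176 178 182 178 178 178 180 177 175 178 176 176 175 175
  177 175 179 150 157 156 156 145 145]
 [ 54  47 175 176 176 175 176 177 178 179 177 174 182 178 175 178 176 176
  180 179 177 152 160 148 151 148 149]
 [ 47  48 176 180 179 178 181 176 179 176 179 177 175 173 175 172 177 173
  175 175 178 150 161 151 152 150 150]
 [ 52  54 174 178 175 177 181 177 179 175 177 182 181 171 175 180 178 178
  177 176 177 148 157 154 148 148 147]
 [ 46  53 177 178 173 181 178 177 177 180 173 178 175 177 179 175 176 173
  177 180 178 148 160 154 153 149 152]
 [ 54  46 179 166 167 177 180 176 173 176 174 175 176 177 176 175 180 182
  174 167 169 133 137 138 136 129 156]
 [ 54  
[... 1553 characters left out ...]
 142 138 133 137 141]
 [ 22  11  17  41  41  41  39  29  37  40  37 162 161 162 164 158 159 159
  162 158 138 144 142 137 135 137 143]
 [ 19  19  59 167 165 167 162 170 165 171 165 162 164 160 160 160 157 159
  157 164 136 139 142 137 132 135 141]
 [ 20  19  62 166 166 164 163 161 162 161 160 160 162 159 160 162 162 163
  162 162 141 143 140 140 131 135 144]
 [ 25  27  63 168 165 163 160 160 160 161 158 162 162 157 159 159 160 156
  160 160 136 142 140 140 133 137 142]
 [ 17  25  85 165 165 162 161 162 160 162 162 162 162 160 163 162 160 166
  161 160 137 139 138 139 134 133 143]
 [ 14  21  85 163 165 162 163 161 161 157 163 162 161 166 164 160 161 162
  159 157 137 139 139 137 134 136 138]]
```

The pointer's crossbar spans rows 163–174 (centre about 168.7) and the red marker is centred on row 169.0. They are aligned within about 0.3 mm, the arm is at rest and the button is squeezed. Handing in.

```bash
python3 -c "
from h import *
print(job_done())"
```

```text
the job is handed in; nothing more can be done
None
```

The job is handed in: both pointers measured within about 0.5 mm of their red markers, and the length stop is held still with its button squeezed. No verdict came back.

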